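# Pack a pastry cutter under the cantilever tray

### The arm

A 7-joint arm with a two-finger parallel gripper is mounted at the origin on the work surface. World frame = base frame: x ahead of the robot, y to its left, z up, the work surface at z = 0. Lengths are in m, angles in rad, forces in N, time in s.
With the tool pointing down it reaches from about 0.425 to 0.95 m from the base axis. Payload 4.7 kg.
Tool frame: the origin (TCP) lies on the centre line of the jaws, within the pads' length; the fingertips stand robot.nose_length ahead of it and the grasp point (between the pads) lies 8 mm behind it (robot.nose_length is the distance from the TCP to the fingertips, in m); z points along the fingers, y is the line along which they close (so a half turn about z gives the same grasp; the last joint's range is limited). The gripper opens to 85 mm and grips with 20 to 120 N. Pads are 22 mm wide; open, the fingers measure 114 mm over their backs; the gripper's body (76 mm by 85 mm) begins 54 mm behind the grasp point. The pads swing forward as they close: fully open they stand 13 mm farther back than shut.
Start: joints at [1.279, 0.469, -0.049, 1.532, 0.024, 1.141, -0.082], TCP at [0.175, -0.652, 0.209] pointing down, gripper open.
Joint ranges: [-2.59, 2.59], [-0.33, 1.99], [-1.39, 1.29], [0.1, 2.45], [-1.04, 4.18], [0.21, 1.99], [-2.66, 2.66]. Speed limits (rad/s): [2.57, 2.57, 3.14, 3.14, 3.14, 3.14, 3.14].

### API

Orientations are given as [roll, pitch, yaw] about the fixed x, y, z axes, in that order (R = Rz(yaw) Ry(pitch) Rx(roll)).
In Python, from plant import robot gives the robot as it stands. Calls block until the motion is done:
- robot.goto(position, orientation): joint-space move of the TCP to a pose.
- robot.move_straight(position, vel=0.15, attitude=None, contact_N=None): straight line of the TCP; attitude=None keeps the orientation; vel is the mean speed in m/s. With contact_N (N) it stops when the force on the tool has changed by that much, and returns True; else False.
- robot.move_joints(angles): joint-space move.
- robot.grip(opening, strength=None): opening from 0.0 (shut) to 1.0 (fully open); strength is the grip in N (None keeps the last); returns when the fingers have stopped.
- robot.sleep(seconds).
- robot.inverse_kinematics(position, orientation): joint angles nearest the present ones, or None.
- robot.sense(): the state.
- robot.grab_frame(name): name is "scene" or "top"; returns a dict with "image" (400x640x3 uint8, red, green, blue), "range_z" (400x640 float32, m along the optical axis (not along the pixel's ray), 0 where there is no reading), "fx", "fy", "cx", "cy" (pixels), "R" (3x3) and "t" (3): a world point X has camera coordinates R X + t. Camera axes: x right, y down, z forward; pixel columns grow to the right and rows downward; lengths in m; the calibration is good to about 2 mm. A picture is of the moment at which its call begins.
A pose or a line that the arm cannot do raises robot.IKError and nothing moves.
- robot.close_job(): hands the job in; it is judged then, once.
The state is a dict: "t": time; "joint_pos": joint angles; "joint_velocities": joint speeds; "effort": joint torques, N m; "tcp_pos": TCP position; "tcp_rot": TCP orientation; "wrist_force": force on the tool from outside, world axes, zero at the start; "torque": the same for the moment, N m; "opening": opening from 0.0 (shut) to 1.0 (fully open); "gripper_force": force on a finger pad.
Only numpy, scipy, OpenCV 4.12 (cv2) and the standard library are available. Lean on these libraries where they do the work, as an engineer would, in place of code of your own. Each camera call takes 0.05 s, during which the arm holds its last target. There are 200 camera calls.

### The job

Put the small round pastry cutter away in the decorating kit: take the top tray by its handle and swing it up and over on its arms until it rests fully open by itself, stand the cutter upright on the floor of the compartment underneath, then swing the tray gently back down until it sits fully home on the box, without letting it drop. Leave the big round cutter and the square cutter where they stand.

Things in the scene. Friction and masses are not known exactly. Their poses are not given: they have to be found in the camera images.
- tray_arm (a joint): Swing angle q (rad) of the tray: 0 home on the box, 2.356 fully open at its stop. Parallel arms, 100 mm between pivots, keep it level, heading unchanged. In the axes of point compartment each tray point shifts by x = 100 mm*(cos 15deg - cos(15deg+q)), z = 100 mm*(sin(15deg+q) - sin 15deg): open is 183 mm farther in +x, 24 mm higher. Nearly frictionless; stays at either end by its weight.
- tray_handle (a point): Centre of the tray's black handle bar, 14 mm wide (x), 110 long (y), 14 high, 55 mm above the tray's underside, on two posts 90 mm apart inside; pinch it across x from above, between the posts. 119 mm above the worktop when home. White tray 170 x 240 x 25 mm, 0.4 kg with arms; fixed steel nozzles, up to 38 mm above its underside, stand 87 mm either way in y. Axes as point compartment.
- compartment (a point): Centre of the inner floor, 4 mm above the worktop, of the fixed white base box: one compartment 162 (x) by 232 mm (y) inside, walls 4 mm, rim 64 mm above the worktop, hidden by the tray when home. x points away from the robot, to the side where the tray opens; y along the long side; z up. Steel arms run outside the short ends, to 129 mm in y from the centre.
- small_round_mid (a point): Centre, half-way up, of the small round cutter to pack: a plain copper ring, 44 mm outside diameter, 3 mm wall, 46 mm high, standing upright on the worktop, open at top and bottom; about 50 g. z is its axis.
- big_round_mid (a point): Centre, half-way up, of the big round cutter (bystander): the same kind of copper ring, 68 mm diameter, 46 mm high.
- square_mid (a point): Centre, half-way up, of the square cutter (bystander): copper, 48 by 48 mm, 46 mm high, 3 mm wall.
Not all that is in view belongs to the job. Leave any turquoise or yellow look-alike of the part that bears small_round_mid alone.

How it is judged:
On the way, in this order (a step that is already met when the one before it is completed fails the run):
1. the tray is fully open and rests there, let go (value of joint tray_arm above 2.2 rad and contact force between the fingers and anything else below 0.2 N), for 0.2 s.
2. with the tray open, the small round cutter stands upright on the compartment's floor, let go (x of small_round_mid in the frame of compartment between -0.07 and 0.07 m and y of small_round_mid in the frame of compartment between -0.105 and 0.105 m and z of small_round_mid in the frame of compartment between 0.01 and 0.032 m and angle between small_round_mid's own z axis and vertical below 0.2 rad and value of joint tray_arm above 2 rad and contact force between the fingers and anything else below 0.2 N), for 0.2 s.
At the end, for the whole second after the job is handed in: The tray is home on the box (arm angle under 0.08 rad) and at rest; the small round cutter stands upright (within 0.2 rad) on the compartment's floor under it, its centre within 70 mm (x) and 105 mm (y) of the compartment's centre and 10 to 32 mm above its floor (value of joint tray_arm below 0.08 rad and velocity of joint tray_arm between -0.1 and 0.1 rad/s and x of small_round_mid in the frame of compartment between -0.07 and 0.07 m and y of small_round_mid in the frame of compartment between -0.105 and 0.105 m and z of small_round_mid in the frame of compartment between 0.01 and 0.032 m and angle between small_round_mid's own z axis and vertical below 0.2 rad); the robot touches nothing.
It fails at once if the tray is dropped or slammed shut (arms closing faster than 5 rad/s) (velocity of joint tray_arm below -5 rad/s).
It fails at once if the big round cutter is moved more than 25 mm (distance of big_round_mid from where it was at the start of the episode above 0.025 m).
It fails at once if the square cutter is moved more than 25 mm (distance of square_mid from where it was at the start of the episode above 0.025 m).
It also fails if it takes over 72 s, if anything falls off the work surface, if the arm or the gripper's body presses on something with over 40 N, if the wrist force passes 120 N, or if a joint passes its speed limit or range.

## Working session

There is one attempt and no reset: what is moved stays moved. The work goes in short steps, each a Python script; the robot and the scene stay as the last script left them, time stands still between calls to the robot, and variables do not carry over. Pictures are saved under pics/ and viewed, at most 10 in all, crops included, and the job is handed in when it is done.

```bash
mkdir -p pics; ls; python3 - <<'E'
from plant import robot
import cv2,numpy as np
ims=[]
for n in("scene","top"):
    f=robot.grab_frame(n); np.savez(f"/tmp/{n}.npz",**f); ims.append(f["image"])
    print(n,f["fx"],f["cx"],f["cy"],np.round(f["R"],3).tolist(),np.round(f["t"],3),(f["range_z"]>0).mean())
    cv2.imwrite(f"pics/{n}0.png",f["image"][:,:,::-1])
s=robot.sense();print({k:np.round(v,3) for k,v in s.items()},robot.nose_length)
E
```

```text
pics
scene 428.19886517393707 324.37592932671805 205.01511950079 [[0.366, 0.93, -0.015], [0.727, -0.296, -0.62], [-0.581, 0.216, -0.784]] [-0.089 -0.345  1.352] 0.99599609375
top 476.6585630898115 316.61348747655575 196.26836087950537 [[-0.035, -0.999, -0.003], [-0.977, 0.035, -0.209], [0.209, -0.004, -0.978]] [-0.096  0.544  0.895] 0.995890625
{'t': np.float64(0.1), 'joint_pos': array([ 1.279,  0.469, -0.049,  1.534,  0.024,  1.141, -0.082]), 'joint_velocities': array([-0.   , -0.002,  0.   , -0.002,  0.   ,  0.001, -0.   ]), 'effort': array([ 0.0000e+00, -5.1152e+01, -4.7000e-02, -2.3839e+01,  1.1000e-02,
        4.0000e-03, -0.0000e+00]), 'tcp_pos': array([ 0.175, -0.651,  0.208]), 'tcp_rot': array([-3.14 ,  0.   ,  0.263]), 'wrist_force': array([-0.41 , -0.524, -0.292]), 'torque': array([-0.002,  0.042, -0.02 ]), 'gripper_force': np.float64(0.0), 'opening': np.float64(1.0)} 0.011
```

View pics/scene0.png

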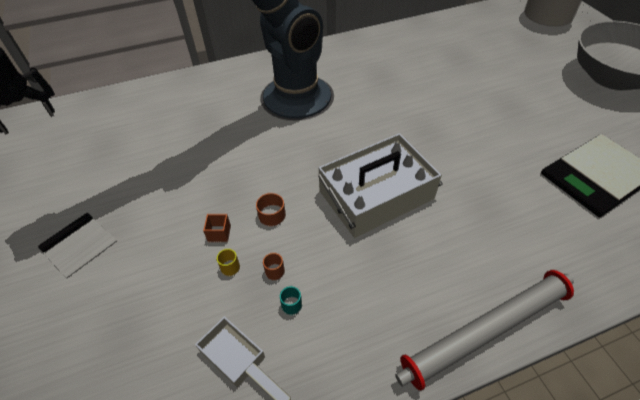

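View pics/top0.png

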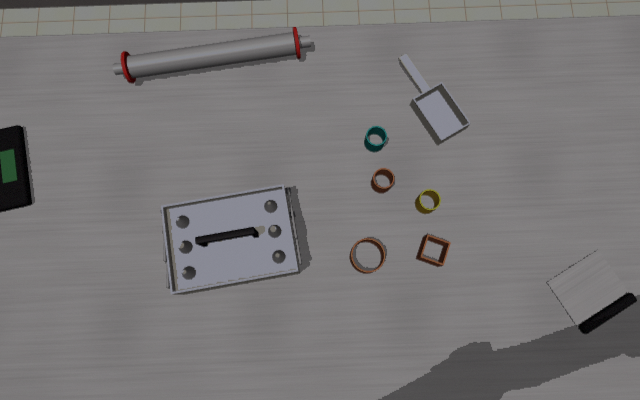

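The top view shows the kit at (230,240) with its black handle at (228,236). The candidates for the cutter are the small copper ring (383,180), the turquoise ring (376,138) and the yellow ring (428,201). The small copper one fits, because it is copper and clearly smaller than the big copper ring at (368,254). The square is at (433,250).

```bash
cat > h.py <<'E'
import numpy as np,cv2
def cloud(f):
    z=f["range_z"];v,u=np.mgrid[:400,:640]
    c=np.stack([(u-f["cx"])/f["fx"]*z,(v-f["cy"])/f["fy"]*z,z],-1)
    return (c-f["t"])@f["R"]     # R^T (c-t)
def ray(f,u,v,h):
    d=f["R"].T@[(u-f["cx"])/f["fx"],(v-f["cy"])/f["fy"],1];o=-f["R"].T@f["t"]
    return o+d*(h-o[2])/d[2]
def copper(f):
    H=cv2.cvtColor(f["image"],cv2.COLOR_RGB2HSV)
    return ((H[...,0]<14)&(H[...,1]>90)&(H[...,2]>40)).astype(np.uint8)
def rings(f):
    m=copper(f);P=cloud(f);n,l,st,ce=cv2.connectedComponentsWithStats(cv2.morphologyEx(m,cv2.MORPH_CLOSE,np.ones((3,3))))
    for i in range(1,n):
        if st[i,4]<60: continue
        Q=P[(l==i)]; Q=Q[(Q[:,2]>.036)&(Q[:,2]<.056)]
        if len(Q)<8: continue
        (c,s,a)=cv2.minAreaRect(Q[:,:2].astype(np.float32))
        yield ce[i].round(),np.round(c,4),np.round(s,3),round(a,1),len(Q)
def handle(f,zc=.119,near=None):
    P=cloud(f);m=(f["image"].max(-1)<60)&(abs(P[...,2]-zc)<.02)
    if near is not None: m&=np.hypot(P[...,0]-near[0],P[...,1]-near[1])<.12
    n,l,st,ce=cv2.connectedComponentsWithStats(m.astype(np.uint8));i=1+st[1:,4].argmax()
    c,s,a=cv2.minAreaRect(np.argwhere(l==i)[:,::-1].astype(np.float32))
    Q=P[l==i];top=Q[Q[:,2]>np.percentile(Q[:,2],60)-.006];r=cv2.minAreaRect(top[:,:2].astype(np.float32))
    return c,s,a,r,np.median(top[:,2])
E
python3 - <<'E'
from h import *
for n in("scene","top"):
    f=np.load(f"/tmp/{n}.npz");print(n)
    for r in rings(f):print(*r)
    print(handle(f))
    P=cloud(f);m=(abs(P[...,2]-.089)<.006)&(np.hypot(P[...,0]-handle(f)[3][0][0],P[...,1]-handle(f)[3][0][1])<.2)
    print("tray rim",cv2.minAreaRect(P[m][:,:2].astype(np.float32)))
    print(np.median(P[300:340,200:400,2]) if n=="top" else 0)
f=np.load("/tmp/top.npz");a=cv2.resize(f["image"][110:290,330:480],None,fx=3,fy=3);b=cv2.resize(f["image"][170:310,150:310],None,fx=3,fy=3)
c=np.zeros((540,800,3),np.uint8);c[:540,:350]=a[:,:350];c[:420,350:800]=b[:,:450];cv2.imwrite("pics/crop.png",c[:,:,::-1])
E
```

```text
scene
[270. 209.] [ 0.4242 -0.212 ] [0.065 0.069] 73.1 206
[216. 227.] [ 0.4306 -0.3456] [0.05  0.049] 68.0 211
[273. 266.] [ 0.579  -0.2523] [0.041 0.045] 73.7 159
[562. 283.] [0.8509 0.2915] [0.036 0.065] 86.3 109
[413. 372.] [ 0.8942 -0.0839] [0.066 0.02 ] 6.3 140
((294.1626281738281, 71.82946014404297), (18.661376953125, 42.13091278076172), 88.63607025146484, ((0.04524684697389603, -0.014677628874778748), (0.12244854122400284, 0.04933745414018631), 69.69422912597656), np.float64(0.12778803058711383))
tray rim ((0.041411589831113815, -0.010307274758815765), (0.12566177546977997, 0.05479871854186058), 74.74794006347656)
0
top
[296.  42.] [ 0.882  -0.0843] [0.048 0.009] 6.9 37
[126.  66.] [0.8439 0.2866] [0.065 0.015] 7.0 73
[382. 180.] [ 0.5752 -0.2524] [0.042 0.043] 41.6 135
[434. 250.] [ 0.4267 -0.345 ] [0.049 0.049] 68.1 208
[369. 254.] [ 0.4209 -0.2114] [0.065 0.066] 41.8 184
((225.45960998535156, 235.76663208007812), (8.564970016479492, 61.47071838378906), 80.18070220947266, ((0.45876896381378174, 0.0549200102686882), (0.013791973702609539, 0.10847466439008713), 8.25051498413086), np.float64(0.12532727369871235))
tray rim ((0.4593711495399475, 0.05419088900089264), (0.1706019639968872, 0.25376731157302856), 8.153480529785156)
-0.000508791701787451
```

View pics/crop.png

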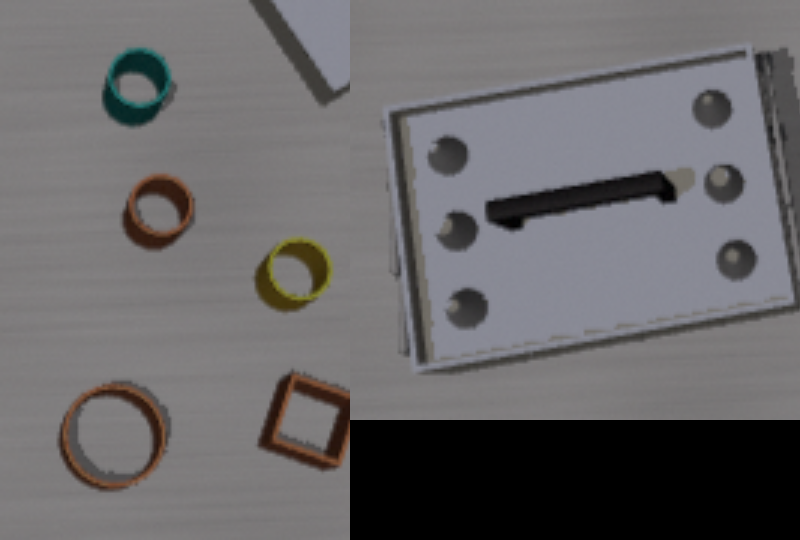

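The crop confirms it: the small copper ring at (383,180) is the target, the turquoise and yellow rings are look-alikes, and the kit's heading is about 8.2°. Next I open the tray.

```bash
cat >> h.py <<'E'
TH=np.radians(8.2);KX=np.array([np.cos(TH),np.sin(TH),0]);KY=np.array([-np.sin(TH),np.cos(TH),0]);Z=np.array([0,0,1.])
HC=np.array([.459,.0545,.119])
def down(robot,p,ang):
    "tool-down orientation with the closing line at angle ang; of the two half turns take the nearer"
    q0=np.array(robot.sense()["joint_pos"]);best=None
    for k in(1,-1):
        o=[np.pi,0,(ang+k*np.pi/2+np.pi)%(2*np.pi)-np.pi];q=robot.inverse_kinematics(p,o)
        if q is not None:
            d=abs(np.array(q)-q0).max()
            if best is None or d<best[0]: best=(d,o)
    return best[1]
def shift(q):
    a=np.radians(15);return .1*(np.cos(a)-np.cos(a+q))*KX+.1*(np.sin(a+q)-np.sin(a))*Z
def swing(robot,base,qs,vel=.07):
    for q in qs:
        robot.move_straight(base+shift(q),vel=vel);s=robot.sense();F=s["wrist_force"]
        print(round(q,2),np.round(F,1),np.round(s["tcp_pos"]-base-shift(q),4),round(s["opening"],3))
        if np.linalg.norm(F)>60: print("FORCE");return False
    return True
def show(robot,name,crop=None):
    f=robot.grab_frame("top");g=robot.grab_frame("scene")
    cv2.imwrite(f"pics/{name}.png",np.hstack([f["image"][100:330,120:480],g["image"][60:290,180:540]])[:,:,::-1]);return f
E
python3 - <<'E'
from h import *
from plant import robot
base=HC-.008*Z
o=down(robot,base+.1*Z,TH)
robot.goto(base+.1*Z,o);robot.grip(.6,30)
robot.move_straight(base+.03*Z,vel=.15)
print("contact",robot.move_straight(base,vel=.05,contact_N=8),robot.sense()["tcp_pos"]-base)
robot.grip(0,40);s=robot.sense();print(s["opening"],s["gripper_force"],s["wrist_force"],s["t"])
if .05<s["opening"]<.4:
    swing(robot,base,np.linspace(0,2.356,13)[1:])
f=robot.grab_frame("top");cv2.imwrite("pics/open.png",f["image"][:,:,::-1]);print(robot.sense()["t"])
E
```

```text
contact False [9.90567257e-05 1.73850519e-04 5.36778669e-06]
0.001112830550193745 0.0 [-0.62794618  0.51666732  0.18739554] 5.1167
5.1667
```

View pics/open.png

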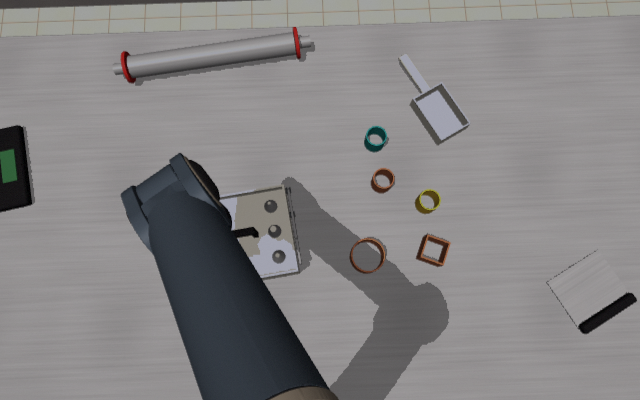

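The gripper closed on nothing. The arm hides the handle in this view, so I check from the scene camera.

```bash
python3 - <<'E'
from h import *
from plant import robot
s=robot.sense();print(s["tcp_pos"],s["tcp_rot"],s["opening"],s["gripper_force"],s["joint_pos"])
f=robot.grab_frame("scene");np.savez("/tmp/s1.npz",**f)
cv2.imwrite("pics/miss.png",cv2.resize(f["image"][80:240,300:460],None,fx=3.5,fy=3.5)[:,:,::-1])
p=f["R"]@(HC)+f["t"];print("handle px",f["fx"]*p[0]/p[2]+f["cx"],f["fy"]*p[1]/p[2]+f["cy"])
E
```

```text
[0.45901748 0.05445842 0.1110171 ] [3.14154625e+00 2.31183353e-05 1.71381707e+00] 0.002475319779055844 0.0 [ 0.54913921  0.38789309 -0.91570454  2.08683163  0.40933768  0.85365968
 -0.46366278]
handle px 379.2035062552801 161.7541847795103
```

View pics/miss.png

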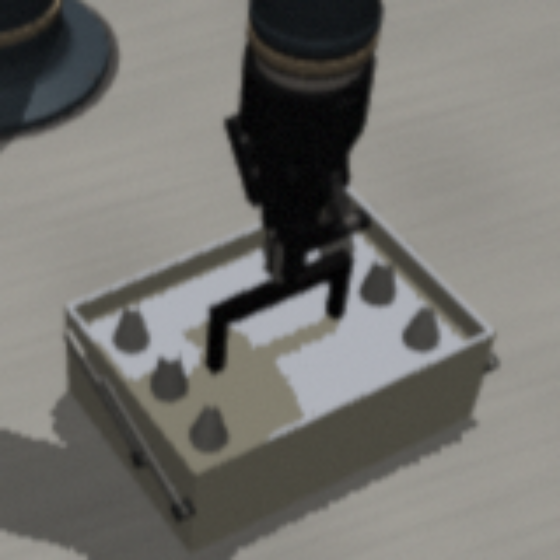

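```bash
python3 - <<'E'
from h import *
f=np.load("/tmp/s1.npz");P=cloud(f)
K=(P-HC)@np.stack([KX,KY,Z],1)
for v in range(142,176,2):
    print(v,[ (tuple((K[v,u]*1000).round().astype(int).tolist())) for u in range(372,396,3)])
E
```

```text
142 [(-167, 101, -121), (-10, -11, 60), (-2, -9, 66), (17, -15, 84), (20, -9, 83), (18, 0, 77), (17, 10, 72), (45, -7, 103)]
144 [(-159, 96, -120), (-7, -13, 57), (0, -9, 61), (17, -15, 77), (11, -1, 66), (16, 3, 68), (16, 11, 65), (51, -11, 104)]
146 [(-77, 33, -29), (-79, 45, -37), (-4, -6, 51), (15, -13, 69), (16, -5, 66), (23, -2, 71), (43, -12, 92), (52, -11, 99)]
148 [(-77, 34, -36), (-77, 44, -42), (1, -9, 50), (16, -12, 64), (24, -11, 70), (35, -12, 80), (44, -11, 86), (54, -12, 95)]
150 [(-78, 36, -46), (-78, 45, -50), (4, -11, 47), (15, -11, 57), (26, -12, 66), (35, -11, 73), (47, -13, 84), (54, -11, 89)]
152 [(-77, 35, -51), (-75, 43, -54), (4, -11, 41), (11, -7, 45), (28, -13, 62), (36, -11, 68), (-53, 75, -51), (-46, 78, -46)]
154 [(-70, 30, -50), (-67, 38, -51), (6, -11, 36), (12, -7, 39), (15, -1, 39), (16, 6, 36), (-49, 72, -53), (3, 36, 10)]
156 [(-65, 28, -52), (-60, 33, -50), (6, -11, 30), (11, -6, 32), (14, 1, 30), (-2, 23, 6), (2, 28, 7), (5, 35, 6)]
158 [(-60, 24, -53), (-56, 31, -53), (8, -11, 25), (14, -7, 28), (15, 0, 25), (5, 18, 7), (6, 26, 5), (10, 31, 6)]
[... 260 characters left out ...]
-11, 7), (10, -2, 2), (8, 8, -5), (-21, 43, -50), (-20, 51, -52), (-14, 56, -50)]
166 [(8, -26, 7), (10, -19, 5), (12, -12, 2), (7, 1, -9), (-22, 35, -53), (-16, 39, -50), (-13, 46, -51), (-2, 47, -42)]
168 [(11, -28, 3), (11, -19, -1), (-22, 17, -50), (-20, 24, -52), (-15, 30, -51), (-12, 37, -52), (-8, 43, -51), (0, 46, -46)]
170 [(9, -26, -6), (-22, 8, -52), (-17, 13, -51), (-14, 20, -52), (-9, 25, -50), (-5, 32, -50), (-4, 41, -54), (0, 47, -54)]
172 [(-17, -5, -49), (-16, 4, -52), (-12, 10, -52), (-8, 16, -52), (-3, 21, -50), (1, 27, -49), (4, 35, -51), (6, 42, -53)]
174 [(-12, -8, -49), (-9, -1, -50), (-4, 4, -48), (-4, 13, -53), (0, 19, -53), (6, 24, -50), (8, 32, -52), (14, 36, -50)]
```

Depth puts the closed fingertips about 13 mm above the bar's centre, higher than nominal. I check by touching the bar gently with the fingers shut.

```bash
python3 - <<'E'
from h import *
from plant import robot
p=np.array([.459,.0545,.111])
r=robot.move_straight(p-[0,0,.021],vel=.02,contact_N=4);s=robot.sense();print(r,s["tcp_pos"],s["wrist_force"],s["opening"])
robot.move_straight([.459,.0545,.20],vel=.15);s=robot.sense();print(s["tcp_pos"],s["wrist_force"],s["opening"])
f=robot.grab_frame("scene");P=cloud(f);K=(P-HC)@np.stack([KX,KY,Z],1)
m=(abs(K[...,0])<.05)&(abs(K[...,1])<.03)&(K[...,2]>.02)&(K[...,2]<.2)&(f["image"].max(-1)<110)
Q=K[m];print("lowest hand z world",np.sort(Q[:,2])[[3,10,20]]+.119,np.median(Q[Q[:,2]<np.sort(Q[:,2])[40]],0))
f=robot.grab_frame("top");print(handle(f,near=HC) )
E
```

```text
True [0.45911734 0.05449131 0.10370541] [-0.94711607 -0.31817405  6.3628621 ] -0.002105056774386491
[0.45825037 0.05409259 0.19911893] [-0.84999235  0.44132384 -0.20687275] 0.0016284536999645034
lowest hand z world [0.22614098 0.22964294 0.2316815 ] [ 0.00725593 -0.00821707  0.11257624]
((236.27003479003906, 233.3900146484375), (8.485280990600586, 39.17371368408203), 81.8698959350586, ((0.461728572845459, 0.03502952307462692), (0.013621093705296516, 0.0681600421667099), 8.536731719970703), np.float64(0.1252354717909636))
```

The contact shows the fingertips are really 22 mm behind the reported TCP, so z is off by 33 mm. The lateral position is fine. I apply that offset and redo the grasp.

```bash
cat >> h.py <<'E'
OFF=-.033   # measured: reported TCP z must be this much lower than nominal
BASE=HC+(-.008+OFF)*Z
E
python3 - <<'E'
from h import *
from plant import robot
print(robot.nose_length)
robot.grip(.7,40)
robot.move_straight(BASE+.04*Z,vel=.15)
c=robot.move_straight(BASE,vel=.05,contact_N=6);print("contact",c,robot.sense()["tcp_pos"]-BASE)
if not c:
    robot.grip(0,40);s=robot.sense();print(s["opening"],s["gripper_force"],s["wrist_force"],s["t"])
    if .05<s["opening"]<.4 and swing(robot,BASE,np.linspace(0,2.356,13)[1:]):
        print(robot.sense()["t"])
E
```

```text
0.011
contact False [0.00021617 0.00017107 0.00017434]
0.15395239026610794 42.46810555458069 [ 2.90314409 -0.66024962 -0.40570228] 9.375
0.2 [ 5.5  0.8 -5.8] [0.0008 0.0001 0.0002] 0.158
0.39 [ 6.5  0.5 -7.3] [ 0.0001 -0.     -0.0005] 0.154
0.59 [ 5.3  1.2 -8.5] [-0.0002 -0.0001 -0.0004] 0.158
0.79 [ 4.1 -0.1 -7.7] [ 0.0001 -0.0001  0.0001] 0.157
0.98 [-0.2 -0.3 -4.1] [-0.0001 -0.0002  0.0001] 0.151
1.18 [ 0.2 -1.7 -0.1] [ 0.0004 -0.0001  0.0003] 0.156
1.37 [ 0.4 -3.5  3.4] [0.0008 0.     0.0004] 0.159
1.57 [ 1.6 -3.7  4.1] [ 0.0008 -0.0001  0.0004] 0.157
1.77 [ 3.4 -3.   3.4] [ 0.0011 -0.      0.0003] 0.154
1.96 [ 5.1 -3.   3.2] [ 0.0014 -0.     -0.    ] 0.158
2.16 [ 6.4 -2.9  3.2] [ 0.0018  0.     -0.0006] 0.152
2.36 [ 4.  -3.6  6.6] [ 0.001  -0.0001  0.0003] 0.152
14.575
```

```bash
python3 - <<'E'
from h import *
from plant import robot
p=BASE+shift(2.356)
robot.grip(.6);robot.sleep(.3);robot.move_straight(p+.07*Z,vel=.15);robot.sleep(.3)
R=np.array([.577,-.252,.03-.008+OFF]); a=np.radians(-53)
o=down(robot,R+.12*Z,a);robot.goto(R+.12*Z,o)
f=robot.grab_frame("top");[print(*r) for r in rings(f) if r[0][1]>100]
print(handle(f,zc=.143,near=HC+shift(2.356)),HC+shift(2.356))
robot.grip(.8,25)
robot.move_straight(R+.04*Z,vel=.15)
c=robot.move_straight(R,vel=.06,contact_N=4);print(c,robot.sense()["tcp_pos"]-R)
if not c:
    robot.grip(0,25);s=robot.sense();print(s["opening"],s["gripper_force"],s["wrist_force"],s["tcp_pos"],s["t"])
g=robot.grab_frame("scene");cv2.imwrite("pics/ring.png",cv2.resize(g["image"][90:330,160:480],None,fx=2,fy=2)[:,:,::-1])
E
```

```text
[384. 183.] [ 0.5683 -0.2559] [0.027 0.044] 31.2 81
[369. 254.] [ 0.4209 -0.2115] [0.065 0.067] 42.3 179
((209.7646026611328, 138.72879028320312), (11.180280685424805, 60.08945846557617), 79.50852966308594, ((0.6394001245498657, 0.08057866990566254), (0.013998210430145264, 0.10845722258090973), 7.7729363441467285), np.float64(0.14957424718986176)) [0.64031255 0.08062754 0.14313494]
False [2.64419163e-04 9.78667304e-05 1.00472073e-04]
0.5120750295871904 25.65273986198008 [-0.38452112  1.05662495  3.23822039] [ 0.57740551 -0.25210717 -0.01035946] 19.7417
```

View pics/ring.png

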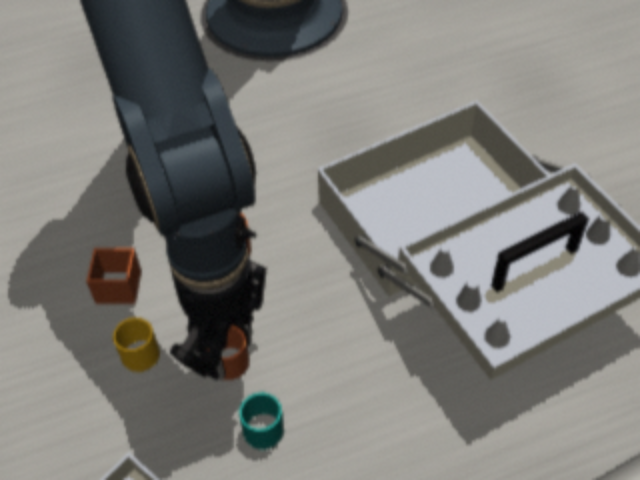

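The ring is gripped (opening 0.512, about 44 mm), and the tray rests open with the compartment clear. Next I place the ring.

```bash
python3 - <<'E'
from h import *
from plant import robot
z0=robot.sense()["tcp_pos"][2]
robot.move_straight([.577,-.252,z0+.2],vel=.2)
C=HC*[1,1,0]+(z0+.004)*Z
o=down(robot,C+.2*Z,TH+np.pi/2);robot.goto(C+.2*Z,o);print(robot.sense()["opening"])
robot.move_straight(C+.025*Z,vel=.15)
c=robot.move_straight(C-.003*Z,vel=.03,contact_N=3);s=robot.sense();print(c,s["tcp_pos"]-C,s["wrist_force"],s["opening"])
robot.grip(.85);robot.sleep(.2)
robot.move_straight(C+.2*Z,vel=.15);robot.sleep(.3)
# over to the open handle
p=BASE+shift(2.356);o=down(robot,p+.12*Z,TH);robot.goto(p+.12*Z,o)
print(robot.sense()["t"])
f=show(robot,"placed")
[print(*r) for r in rings(f) if r[0][1]>100]
P=cloud(f);m=copper(f)>0;K=(P-(HC-.119*Z))@np.stack([KX,KY,Z],1)
Q=K[m&(abs(K[...,0])<.09)&(abs(K[...,1])<.12)];print(len(Q),Q[:,2].max() if len(Q) else 0)
E
```

```text
0.510855844744718
True [-3.03330146e-04 -6.20905650e-05 -7.48886943e-05] [-1.61827154  0.9539765   5.7240715 ] 0.51266473812248
27.8833
[434. 250.] [ 0.4265 -0.345 ] [0.049 0.049] 67.6 211
[376. 249.] [ 0.4272 -0.2232] [0.066 0.041] 28.3 109
0 0
```

View pics/placed.png

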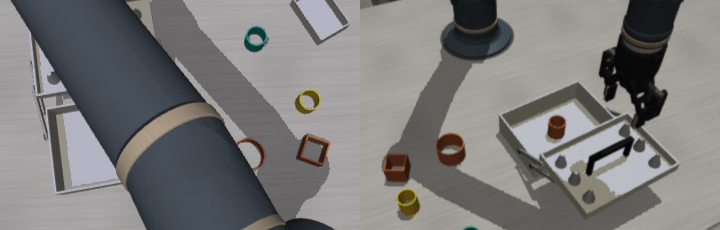

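The ring stands upright in the middle of the compartment, at (556,126) in the right panel. The bystanders have not moved, so I swing the tray shut.

```bash
python3 - <<'E'
from h import *
from plant import robot
p=BASE+shift(2.356)
robot.grip(.7,40);robot.move_straight(p+.04*Z,vel=.15)
c=robot.move_straight(p,vel=.05,contact_N=6);print(c)
if not c:
    robot.grip(0,40);s=robot.sense();print(s["opening"],s["gripper_force"])
    if .05<s["opening"]<.4 and swing(robot,BASE,np.linspace(2.356,0,13)[1:]):
        robot.grip(.6);robot.sleep(.3);robot.move_straight(BASE+.15*Z,vel=.15)
        robot.move_joints([1.279,.469,-.049,1.532,.024,1.141,-.082]);robot.sleep(.3)
        f=robot.grab_frame("top");[print(*r) for r in rings(f) if r[0][1]>100]
        print(handle(f,near=HC),robot.sense()["t"])
g=robot.grab_frame("scene");cv2.imwrite("pics/end.png",g["image"][:,:,::-1])
E
```

```text
False
0.15312939883237464 42.68890678882599
2.16 [3.6 0.5 0.5] [0.0009 0.0002 0.0005] 0.153
1.96 [4.7 1.3 2.5] [0.0009 0.0002 0.0004] 0.154
1.77 [3.  0.7 5.6] [0.0006 0.0002 0.0005] 0.156
1.57 [2.9 0.4 7.2] [0.0001 0.0001 0.0005] 0.155
1.37 [ 0.3 -0.3  8. ] [-0.0007  0.0001  0.0003] 0.156
1.18 [-1.2 -0.5  8.3] [-0.0019 -0.0001 -0.0002] 0.154
0.98 [-2.   0.4  4.5] [-0.0015  0.     -0.0006] 0.157
0.79 [-3.3  0.9  0.7] [-0.0004  0.0002 -0.0005] 0.158
0.59 [ 0.6  3.2 -2.4] [ 0.0003  0.0003 -0.0002] 0.156
0.39 [ 2.1  3.9 -4.9] [ 0.0003  0.0003 -0.0004] 0.157
0.2 [ 3.   4.3 -6. ] [ 0.0004  0.0004 -0.0007] 0.152
0.0 [0.5 3.7 5.7] [0.001  0.0004 0.0002] 0.156
[434. 250.] [ 0.4266 -0.3452] [0.049 0.049] 67.5 216
[369. 254.] [ 0.4208 -0.2114] [0.065 0.067] 41.7 182
((225.3756103515625, 235.7811737060547), (8.564970016479492, 61.30017852783203), 80.18070220947266, ((0.4587899446487427, 0.05499909818172455), (0.014069633558392525, 0.10898128151893616), 7.960391998291016), np.float64(0.125390390743833)) 40.5167
```

View pics/end.png

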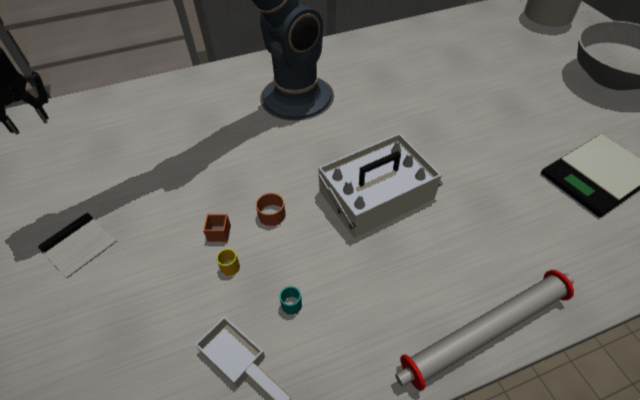

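The tray is home at (380,180), with its handle back at the starting position. The bystanders are unmoved and the small cutter is inside.

```bash
python3 -c "
from plant import robot
print(robot.close_job())"
```

```text
the job is handed in; nothing more can be done
None
```

I handed the job in at about 40 s: the small round cutter was last seen standing upright in the compartment just before I swung the tray gently back down onto the box, and the big round and square cutters have not moved.

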